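# Switch off the bottle mixer and open the safety cap

### The job

Switch the bottle mixer off by turning its rotary handle clockwise from the on detent to the off detent, with the pointed end facing straight to the machine's front. Then press the bottle's push-and-turn safety cap down, twist it anticlockwise until it is free, and lift it off. Finish while holding the cap in the gripper, upright and straight above the bottle, with about 5 cm of air between the cap and the bottle, and leave the small things around the mixer where they stand.

Things in the scene. Friction and masses are not known exactly. Their poses are not given: they have to be found in the camera images.
- mixer: bottle mixer, a flat grey machine 150 (x) x 300 (y) x 45 mm fixed to the desk; origin at the centre of its underside, front towards its own -x, z up. In its frame the switch axis is at x 0, y +85 mm, the bottle's axis at x 0, y -85 mm. The white bottle is fixed in a cradle: body 64 mm wide up to 106 mm above the desk, shoulder to 126 mm, neck 26 mm wide to 151 mm.
- switch_grip (a point): centre of the bar of the rotary switch handle on the switch axis, 67.5 mm above the desk. The black bar is 14 mm thick, about 63 mm long and 25 mm high (55 to 80 mm above the desk), grasped across its thickness from above; it lies along this point's own x, pointed end towards -x, and stands on a disc 52 mm wide.
- switch (a joint): angle of the rotary switch handle about the vertical, growing clockwise as seen from above: 0 = on, 1.05 = off (bar along the mixer's x, pointed end to the front). The bar's heading is the mixer's heading plus 1.05 minus this value. An over-centre spring snaps it to a detent at each end, holding it there with about 0.12 N m.
- bottle_mouth (a point): centre of the top of the bottle neck, 151 mm above the desk, on the bottle's axis; axes as the mixer. A sprung seal disc 23 mm wide stands up to 12 mm out of it. Two hooks on the neck hold the cap's two inner lugs in notches. Below the locked cap there are 10 mm of free height round the neck before the shoulder.
- cap_centre (a point): centre (half-way up) of the grey ribbed round cap, 46 mm wide, 30 mm high, open below, loose, 30 g. Locked, it coincides with bottle_mouth within 1 mm, x along the mixer's x, z up. A spring pushes it up with 5 N. Press it down 4 to 6 mm (9 to 11 N; bottoms at 6), keep it down and turn it anticlockwise from above: 55 to 125 degrees off the start it is free to lift, 80 is best; then a stop.
- dropper_bottle_mid (a point): middle of a small amber dropper bottle, 31 mm wide and 93 mm high, standing in front of the mixer; leave alone
- petri_dish_mid (a point): middle of a flat clear dish, 60 mm wide and 14 mm high, in front of the mixer; leave alone
- screw_tin_mid (a point): middle of a round tin, 50 mm wide and 18 mm high, behind the mixer; leave alone
Mind the look-alikes: they are no part of the job. What is shaped like the part that bears cap_centre but green is not meant.

How it is judged (in metres and radians):
On the way, in this order (a step that is already met when the one before it is completed fails the run):
1. the switch is in the off detent while the cap is still locked on (value of joint switch above 0.93 rad and z of cap_centre in the frame of bottle_mouth below 0.004 m and angle between the x axis of cap_centre and the x axis of bottle_mouth, either way round below 0.4 rad), for 0.1 s.
2. the cap is pressed down in its locked position (z of cap_centre in the frame of bottle_mouth below -0.002 m and angle between the x axis of cap_centre and the x axis of bottle_mouth, either way round below 0.5 rad), for 0.05 s.
3. the cap is turned free while still on the neck (z of cap_centre in the frame of bottle_mouth below 0.006 m and angle between the x axis of cap_centre and the x axis of bottle_mouth, either way round above 0.85 rad), for 0.05 s.
At the end, for the whole second after the job is handed in: the switch is in its off detent (within 0.12 rad) and the gripper holds the cap still, upright within 0.3 rad, within 30 mm of the bottle's axis, its centre 40 to 120 mm above the bottle's mouth (25 to 105 mm of air), touching nothing of the mixer (value of joint switch above 0.93 rad and z of cap_centre in the frame of bottle_mouth between 0.04 and 0.12 m and horizontal distance between cap_centre and bottle_mouth below 0.03 m and angle between cap_centre's own z axis and vertical below 0.3 rad and linear speed of cap below 0.03 m/s and contact force between the fingers and cap above 1 N and contact force between cap and mixer below 0.05 N); the arm keeps its last pose, push and grip.
It fails at once if a bystander is pushed away by more than 3 cm or tipped over (distance of any of dropper_bottle_mid, petri_dish_mid, screw_tin_mid from where it was at the start of the episode above 0.03 m or angle between dropper_bottle_mid's own z axis and vertical above 0.6 rad).
It fails at once if the cap is taken off while the mixer is on (value of joint switch below 0.55 rad and z of cap_centre in the frame of bottle_mouth above 0.01 m).
It also fails if it takes over 58 s, if anything falls off the work surface, if the arm or the gripper's body presses on something with over 40 N, if the wrist force passes 120 N, or if a joint passes its speed limit or range.

### The arm

A 7-joint arm with a two-finger parallel gripper is mounted at the origin on a cart in front of the work surface, level with it; the furniture and walls round the work are solid. World frame = base frame: x ahead of the robot, y to its left, z up, the work surface at z = 0. Lengths are in mm, angles in rad, forces in N, time in s.
With the tool pointing down it reaches from about 400 to 875 mm from the base axis. Payload 4.4 kg.
Tool frame: the origin (TCP) lies midway between the tips of the shut fingers; the grasp point (between the pads) lies 19 mm behind it; x points along the fingers, y is the direction in which the jaws open and shut, and the axes are right-handed (so a half turn about x gives the same grasp; the last joint's range is limited). The gripper opens to 85 mm and grips with 20 to 120 N. Pads are 22 mm wide; open, the fingers measure 114 mm over their backs; the gripper's body (76 mm by 85 mm) begins 54 mm behind the grasp point. The pads swing forward as they close: fully open they stand 13 mm farther back than shut.
Start: joints at [1.124, 0.628, 0.038, 1.517, -0.027, 0.996, -0.02], TCP at [241.609, -603.442, 231.313] pointing down, gripper open.
Joint ranges: [-3.06, 3.06], [-0.37, 2.12], [-1.25, 1.32], [0.18, 2.47], [-1.1, 4.24], [0.23, 1.98], [-2.94, 2.94]. Speed limits (rad/s): [2.57, 2.57, 3.14, 3.14, 3.14, 3.14, 3.14].

### API

Orientations are given as [roll, pitch, yaw] about the fixed x, y, z axes, in that order (R = Rz(yaw) Ry(pitch) Rx(roll)).
In Python, from cell import ctrl gives the robot as it stands.
- The arm moves only by the tool arm_command, never from a script. Its argument "series" is a list of rows, each a list of 7 numbers: the opening, from 0 (shut) to 1 (fully open), then the shift along the world's x, y, z in cm, then the turn, a rotation vector about the world's x, y, z in degrees. In form: [[claw, x, y, z, rx, ry, rz], ...]. A call has 1 to 20 rows; each row shifts and turns the commanded pose from where the row before left it; what a row does not reach is not made up. A row lasts 1/12 s, in which the tool goes at most 41.7 mm and 7.16 degrees, less where a joint would pass 70% of its speed; a pose out of reach is approached as far as the arm can. A call with a gripper value outside its range is refused whole. The fingers move at their own pace and stop on an object; the grip force is fixed at half the most. Time passes only in rows, so rows that do not move let the fingers close. It gives the time, the measured TCP pose, the force and the opening at its end, in the units of the state.
- ctrl.read_state(): the state, without advancing time (a new reading comes with each control period).
- ctrl.get_image(name): name is "side" or "top" or "wrist"; returns the picture (400x640x3 uint8, blue, green, red); there is no depth.
- ctrl.calibration(name): a dict with "fovy" (degrees; the focal length in pixels is half the picture's height over the tangent of half this angle, whatever the lens; pixels are square), "cx", "cy" (the principal point, pixels), "k1" (the pictures are not rectified: a ray, as slopes to the right and down, at radius r is drawn at 1 + k1 r^2 times it, then the intrinsics apply), "cam_to_world" (4x4, takes a point from camera to world coordinates); the wrist camera has in their place "T_tool_cam" (4x4, takes a point from camera to tool coordinates, whose origin is the TCP and whose axes are the tool frame's). Camera axes: x right, y up, looking along -z (the intrinsics and any distortion apply to the point x, -y, -z); pixel columns grow to the right and rows downward; lengths in mm; the calibration is good to about 2 mm. A picture is of the moment at which its call begins: read the wrist's pose just before it. calibration takes no time and is no camera call.
- ctrl.finish_job(): hands the job in, once; it reports no verdict.
Trained networks look in the newest picture that a camera, given by its name, has taken for a name from the list of things; names that differ only in an ending like _2 or _b are one class to them, and where a whole thing is asked for, a point or a joint stands for the part that bears it (a point fixed in the world has none). Each returns a list of dicts, best first, with "conf" (0 to 1); they miss things now and then, are a little off and sometimes report something else, mostly with a low value. They report only what shows in the picture. A call takes as long as a camera call. They do not tell look-alikes from the thing itself.
- ctrl.spot_in(label, camera): "centre" ([x, y, z] in mm, in world coordinates, good to about 4 mm: the middle of the surface that is visible of it).
The state is a dict: "clock": time; "qpos": joint angles; "qd": joint speeds; "tau": joint torques, N m; "eef_pos": TCP position; "tool_rot": TCP orientation; "force": force on the tool from outside, world axes, zero at the start; "torque": the same for the moment, N m; "width": finger opening in mm.
Only numpy, scipy, OpenCV 4.12 (cv2) and the standard library are available. Lean on these libraries where they do the work, as an engineer would, in place of code of your own. Each camera call takes 0.05 s, during which the arm holds its last target.

## Working session

There is one attempt and no reset: what is moved stays moved. The work goes in short steps, Python scripts to look and compute and a tool call to move; the robot and the scene stay as the last step left them, time stands still between calls to the robot, and variables do not carry over. Pictures are saved under pics/ and viewed, and the job is handed in when it is done.

Besides the shell and the picture viewer there is one more tool, called after "Call:" by a JSON object that holds its "method" and its "body", one argument or row to a line. arm_command: Moves the arm, as the interface text tells. Its arguments: {"type":"object","properties":{"series":{"type":"array"}},"required":["series"]}

```bash
mkdir -p pics; ls
cat > h.py <<'E'
import numpy as np, cv2
from cell import ctrl
def shot(n,f):
    s=ctrl.read_state(); im=ctrl.get_image(n); cv2.imwrite('pics/'+f,im); return s,im
E
python3 - <<'E'
from h import *
s=ctrl.read_state(); print({k:np.round(v,3).tolist() for k,v in s.items()})
for n in ['side','top']:
    shot(n,n+'0.png'); c=ctrl.calibration(n); print(n,c)
    for l in ['mixer','switch_grip','switch','cap_centre','bottle_mouth','dropper_bottle_mid','petri_dish_mid','screw_tin_mid']:
        try: print(l,[(np.round(d['centre'],0).tolist(),round(d['conf'],2)) for d in ctrl.spot_in(l,n)])
        except Exception as e: print(l,e)
print(ctrl.read_state()['clock'],ctrl.calibration('wrist'))
E
```

```text
pics
{'clock': 0.0, 'qpos': [1.124, 0.629, 0.038, 1.518, -0.027, 0.996, -0.02], 'qd': [0.001, 0.001, 0.001, -0.001, -0.0, -0.001, 0.001], 'tau': [0.001, -56.341, 1.227, -19.345, 0.011, 0.01, -0.0], 'eef_pos': [241.399, -602.851, 230.417], 'tool_rot': [-1.579, 1.569, 1.943], 'force': [-0.182, 0.138, 0.477], 'torque': [0.003, -0.032, -0.016], 'width': 85.508}
side {'fovy': 48.33971356249995, 'cx': 320.62328158920684, 'cy': 199.60338592104296, 'k1': -0.06573793993535976, 'cam_to_world': array([[-9.99362251e-01,  5.96580868e-03, -3.52065509e-02,
         5.44768161e+02],
       [-3.37388542e-02, -4.80675105e-01,  8.76249470e-01,
         7.93887055e+02],
       [-1.16953758e-02,  8.76878471e-01,  4.80569834e-01,
         5.42203938e+02],
       [ 0.00000000e+00,  0.00000000e+00,  0.00000000e+00,
         1.00000000e+00]])}
mixer [([572.0, 151.0, 50.0], 0.79)]
switch_grip [([569.0, 191.0, 61.0], 0.68)]
switch [([560.0, 190.0, 62.0], 0.63)]
cap_centre [([540.0, -118.0, 31.0], 0.7), ([723.0, 3.0, 25.0], 0.63), ([587.0, 32.0, 164.0], 0.56)]
bottle_mouth [([576.0, 150.0, 46.0], 0.98)]
dropper
[... 800 characters left out ...]
127.0, 30.0], 0.67), ([725.0, -12.0, 32.0], 0.56)]
bottle_mouth [([567.0, 104.0, 43.0], 0.63)]
dropper_bottle_mid [([457.0, 21.0, 51.0], 0.46)]
petri_dish_mid [([443.0, 151.0, 2.0], 0.82)]
screw_tin_mid [([698.0, 122.0, 18.0], 0.61)]
0.9 {'fovy': 64.49156811434922, 'cx': 318.6301396332335, 'cy': 203.34565198892585, 'k1': -0.06317447666787118, 'T_tool_cam': array([[ 1.22320165e-04,  2.71176164e-01, -9.62529726e-01,
        -1.41403644e+02],
       [ 9.99999968e-01,  1.80214846e-04,  1.77854384e-04,
        -4.05452274e-01],
       [ 2.21692016e-04, -9.62529717e-01, -2.71176134e-01,
        -6.78651068e+01],
       [ 0.00000000e+00,  0.00000000e+00,  0.00000000e+00,
         1.00000000e+00]])}
```

View pics/side0.png

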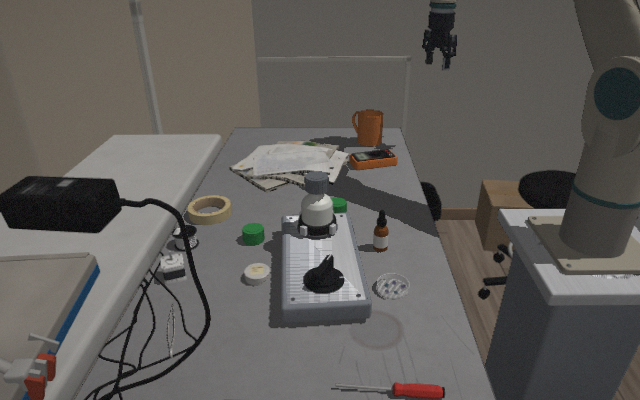

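View pics/top0.png

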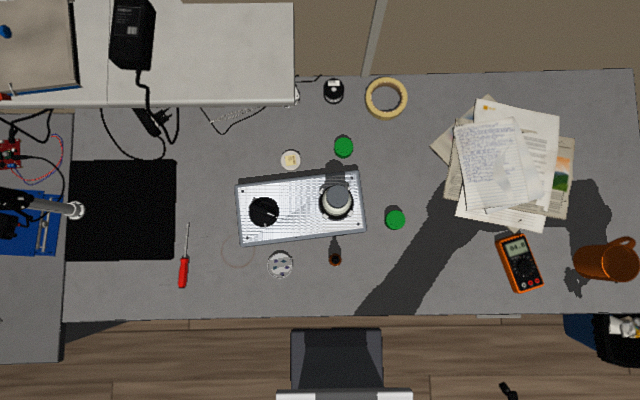

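Cap candidates: a grey cap on the bottle neck (side 316,183; top about 337,195), a green one at side (253,234) / top (344,147), and another green one at side (337,206) / top (396,219). The grey one on the bottle is the right one. Next I'll check it in close crops and measure the mixer.

```bash
cat >> h.py <<'E'
def K(c,h=400):
    f=h/2/np.tan(np.radians(c['fovy'])/2); return f
def ray(c,uv,T=None):
    f=K(c); T=c['cam_to_world'] if T is None else T
    d=np.array([(uv[0]-c['cx'])/f,(uv[1]-c['cy'])/f]); u=d.copy()
    for _ in range(30): u=d/(1+c['k1']*(u@u))
    return T[:3,3],T[:3,:3]@np.array([u[0],-u[1],-1])
def atz(c,uv,z,T=None):
    o,d=ray(c,uv,T); return o+d*(z-o[2])/d[2]
def proj(c,P,T=None):
    f=K(c); T=c['cam_to_world'] if T is None else T
    p=(np.linalg.inv(T)@np.r_[P,1])[:3]; u=np.array([p[0],-p[1]])/-p[2]
    return u*(1+c['k1']*(u@u))*f+[c['cx'],c['cy']]
def wristT(s):
    from scipy.spatial.transform import Rotation as R
    T=np.eye(4); T[:3,:3]=R.from_euler('xyz',s['tool_rot']).as_matrix(); T[:3,3]=s['eef_pos']
    return T@ctrl.calibration('wrist')['T_tool_cam']
E
python3 - <<'E'
from h import *
a=cv2.imread('pics/top0.png')[155:260,220:385]; cv2.imwrite('pics/topc.png',cv2.resize(a,None,fx=4.8,fy=4.8,interpolation=cv2.INTER_CUBIC))
a=cv2.imread('pics/side0.png')[160:325,230:420]; cv2.imwrite('pics/sidec.png',cv2.resize(a,None,fx=3.6,fy=3.6,interpolation=cv2.INTER_CUBIC))
E
```

```text
(no output)
```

View pics/topc.png

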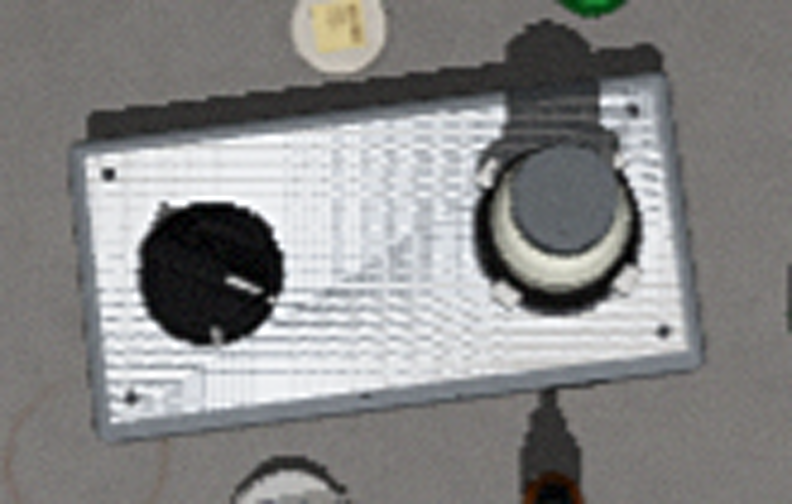

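View pics/sidec.png

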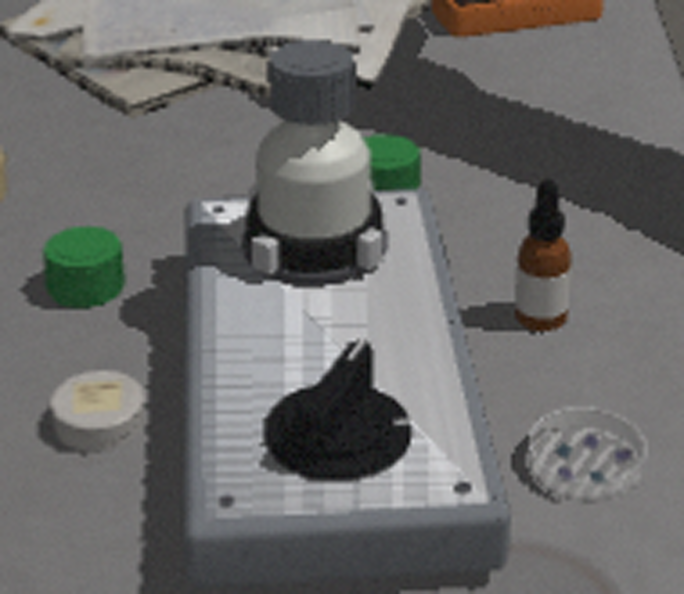

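Run:
```python
from h import *
t=ctrl.calibration('top'); s=ctrl.calibration('side')
tp=lambda x,y:(220+x/4.8-.4,155+y/4.8-.4); sp=lambda x,y:(230+x/3.6-.4,160+y/3.6-.4)
P=[atz(t,tp(*p),45) for p in [(108,174),(632,110),(664,331),(131,398)]]
for p in P: print(p.round(1))
c=np.mean(P,0); yv=(P[0]+P[3]-P[1]-P[2])/2; yaw=np.arctan2(-yv[0],yv[1]); print('c',c.round(1),'len',np.linalg.norm(yv),'yaw',yaw,'w',np.linalg.norm((P[0]+P[1]-P[2]-P[3])/2))
P=[atz(s,sp(*p),45) for p in [(219,209),(401,201),(463,488),(227,501)]]
for p in P: print(p.round(1))
c2=np.mean(P,0); print(c2); yv=(P[2]+P[3]-P[1]-P[0])/2; yaw2=np.arctan2(-yv[0],yv[1]); print(yaw2)
x=np.array([np.cos(yaw),np.sin(yaw),0]);y=np.array([-np.sin(yaw),np.cos(yaw),0])
for cc in(c,c2): print('sw',(cc+85*y).round(1),'bt',(cc-85*y).round(1))
print('cap top', atz(t,tp(564,198),166), 'side',atz(s,sp(312,62),166))
print('disc top', atz(t,tp(211,274),53), 'side',atz(s,sp(338,432),53))
print('ptr', atz(t,tp(272,299),80),atz(s,sp(362,343),80))
```

```text
[616.3 230.5  45. ]
[643.6 -27.5  45. ]
[534.3 -40.2  45. ]
[506.4 218.7  45. ]
c [575.2  95.4  45. ] len 259.9374104944626 yaw 0.10631035610415672 w 110.32086564272247
[643.9 -30.6  45. ]
[534.4 -41.5  45. ]
[507.2 218.5  45. ]
[616.  229.6  45. ]
[575.36164034  93.99342226  45.        ]
0.10544322574357466
sw [566.1 179.9  45. ] bt [584.2  10.9  45. ]
sw [566.3 178.5  45. ] bt [584.4   9.5  45. ]
cap top [583.18071112  11.40996439 166.        ] side [583.87464136  16.21748714 166.        ]
disc top [565.22756283 178.86218017  53.        ] side [565.990069   188.50118597  53.        ]
ptr [550.08345712 146.20799595  80.        ] [555.01041895 153.29289955  80.        ]
```

Run:
```python
from h import *
from scipy.spatial.transform import Rotation as R
s=ctrl.read_state(); M=R.from_euler('xyz',s['tool_rot']).as_matrix(); print(M.round(3)); print('jaw yaw',np.arctan2(M[1,1],M[0,1]),'az',np.arctan2(s['eef_pos'][1],s['eef_pos'][0]))
```

```text
[[ 0.     0.372 -0.928]
 [-0.    -0.928 -0.372]
 [-1.     0.    -0.   ]]
jaw yaw -1.1900602187936526 az -1.1899451071288474
```

Call:
{"method": "arm_command", "body": {
  "series": [
    [1,1.5,3.6,0,0,0,2.2],
    [1,1.5,3.6,0,0,0,2.2],
    [1,1.5,3.6,0,0,0,2.2],
    [1,1.5,3.6,0,0,0,2.2],
    [1,1.5,3.6,0,0,0,2.2],
    [1,1.5,3.6,0,0,0,2.2],
    [1,1.5,3.6,0,0,0,2.2],
    [1,1.5,3.6,0,0,0,2.2],
    [1,1.5,3.6,0,0,0,2.2],
    [1,1.5,3.6,0,0,0,2.2],
    [1,1.5,3.6,0,0,0,2.2],
    [1,1.5,3.6,0,0,0,2.2],
    [1,1.5,3.6,0,0,0,2.2],
    [1,1.5,3.6,0,0,0,2.2],
    [1,1.5,3.6,0,0,0,2.2],
    [1,1.5,3.6,0,0,0,2.2],
    [1,1.5,3.6,0,0,0,2.2],
    [1,1.5,3.6,0,0,0,2.2],
    [1,1.5,3.6,0,0,0,2.2],
    [1,1.5,3.6,0,0,0,2.2]
  ]
}}

```text
clock: 2.57
eef_pos: [542.2, 118.4, 231.6]
tool_rot: [1.867, 1.57, -0.124]
force: [0.4, -1.4, 0.0]
width: 85.6
```

```bash
cat >> h.py <<'E'
def st():
    from scipy.spatial.transform import Rotation as R
    s=ctrl.read_state(); M=R.from_euler('xyz',s['tool_rot']).as_matrix()
    print('t',round(s['clock'],2),'pos',np.round(s['eef_pos'],1),'yaw',round(np.arctan2(M[1,1],M[0,1]),3),'down',M[:,0].round(3),'F',np.round(s['force'],1),'T',np.round(s['torque'],2),'w',round(s['width'],1),'q',np.round(s['qpos'],2)); return s
E
python3 -c "
from h import *
st()"
```

```text
t 2.57 pos [542.2 118.4 231.6] yaw -0.42 down [ 0.001 -0.    -1.   ] F [ 0.4 -1.4  0. ] T [ 0.02 -0.04 -0.03] w 85.6 q [-0.1   0.5  -0.25  1.78  0.15  0.88 -0.84]
```

Call:
{"method": "arm_command", "body": {
  "series": [
    [1,0.8,2.0,-1,0,0,0],
    [1,0.8,2.0,-1,0,0,0],
    [1,0.8,2.1,-2,0,0,0],
    [1,0,0,-2,0,0,0],
    [1,0,0,-2,0,0,0],
    [1,0,0,0,0,0,0],
    [1,0,0,0,0,0,0]
  ]
}}

```text
clock: 3.15
eef_pos: [565.0, 177.1, 150.7]
tool_rot: [-0.722, 1.569, -2.715]
force: [0.4, 0.3, -0.1]
width: 85.4
```

```bash
python3 -c "
from h import *
st(); shot('wrist','w1.png')"
```

```text
t 3.15 pos [565.  177.1 150.7] yaw -0.422 down [-0.002 -0.001 -1.   ] F [ 0.4  0.3 -0.1] T [ 0.01 -0.02 -0.03] w 85.4 q [-0.21  0.65 -0.22  1.76  0.19  0.76 -0.95]
```

View pics/w1.png

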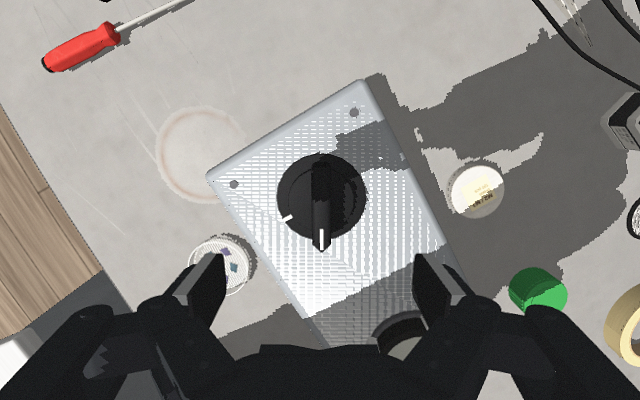

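```bash
python3 -c "
from h import *
s=ctrl.read_state(); c=ctrl.calibration('wrist'); T=wristT(s)
print('disc',atz(c,(321.5,197),55,T),'bar ends top',atz(c,(321.5,160),80,T),atz(c,(321.5,240),80,T), 'pred', proj(c,[566,179,55],T))"
```

```text
disc [569.80650419 182.71508919  55.        ] bar ends top [582.7750873 212.2356132  80.       ] [559.16965429 159.41975059  80.        ] pred [318.98956916 203.13918678]
```

Call:
{"method": "arm_command", "body": {
  "series": [
    [1,0.2,0.3,-2,0,0,0],
    [1,0,0,-2,0,0,0],
    [1,0,0,-2,0,0,0],
    [1,0,0,-2,0,0,0],
    [1,0,0,-1,0,0,0],
    [0.5,0,0,0,0,0,0],
    [0.3,0,0,0,0,0,0],
    [0,0,0,0,0,0,0],
    [0,0,0,0,0,0,0],
    [0,0,0,0,0,0,0],
    [0,0,0,0,0,0,0],
    [0,0,0,0,0,0,0]
  ]
}}

```text
clock: 4.2
eef_pos: [568.3, 180.7, 62.4]
tool_rot: [2.173, 1.569, 0.18]
force: [0.4, -0.6, 6.1]
width: 12.8
```

```bash
python3 -c "
from h import *
st(); shot('wrist','w2.png')"
```

```text
t 4.2 pos [568.3 180.7  62.4] yaw -0.422 down [ 0.002  0.    -1.   ] F [ 0.4 -0.6  6.1] T [-0.12  0.21  0.13] w 12.8 q [-0.24  0.78 -0.18  1.8   0.24  0.58 -0.99]
```

View pics/w2.png

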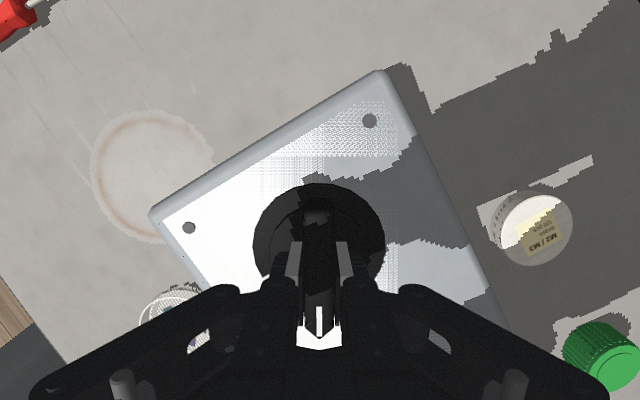

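Call:
{"method": "arm_command", "body": {
  "series": [
    [0,0,0,0.1,0,0,-3],
    [0,0,0,0,0,0,-5],
    [0,0,0,0,0,0,-5],
    [0,0,0,0,0,0,-5],
    [0,0,0,0,0,0,-5],
    [0,0,0,0,0,0,-5],
    [0,0,0,0,0,0,-5],
    [0,0,0,0,0,0,-5],
    [0,0,0,0,0,0,-5],
    [0,0,0,0,0,0,-5],
    [0,0,0,0,0,0,-5],
    [0,0,0,0,0,0,-5],
    [0,0,0,0,0,0,-2],
    [0,0,0,0,0,0,0],
    [0,0,0,0,0,0,0],
    [0,0,0,0,0,0,0]
  ]
}}

```text
clock: 5.58
eef_pos: [568.7, 180.1, 62.5]
tool_rot: [2.95, 1.569, -0.089]
force: [5.1, -2.8, -2.7]
width: 12.5
```

```bash
python3 -c "
from h import *
st(); shot('wrist','w3.png')"
```

```text
t 5.58 pos [568.7 180.1  62.5] yaw -1.468 down [ 0.002 -0.    -1.   ] F [ 5.1 -2.8 -2.7] T [-0.61 -0.94 -0.01] w 12.5 q [-0.41  0.78  0.09  1.81 -0.12  0.56 -1.71]
```

View pics/w3.png

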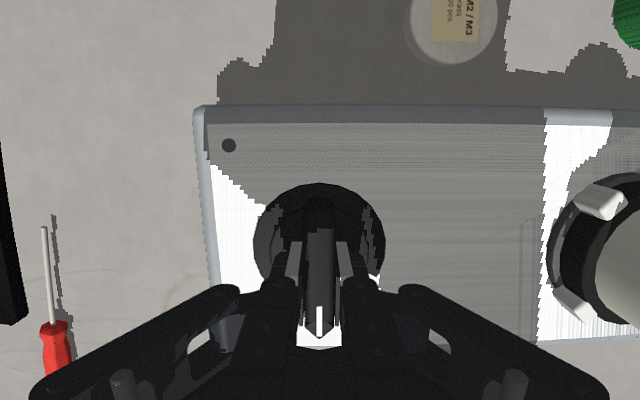

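The bar now lies along the mixer's x with its pointed end to the front. Releasing and rising.

Call:
{"method": "arm_command", "body": {
  "series": [
    [1,0,0,0,0,0,0],
    [1,0,0,0,0,0,0],
    [1,0,0,0,0,0,0],
    [1,0,0,0,0,0,0],
    [1,0,0,2,0,0,0],
    [1,0,0,4,0,0,0],
    [1,0,0,4,0,0,0],
    [1,0,0,4,0,0,0],
    [1,0,0,4,0,0,0],
    [1,0,0,0,0,0,0],
    [1,0,0,0,0,0,0]
  ]
}}

```text
clock: 6.55
eef_pos: [568.7, 181.4, 245.2]
tool_rot: [-2.796, 1.565, 0.448]
force: [-0.3, 0.2, -1.5]
width: 85.6
```

```bash
python3 -c "
from h import *
st(); s,im=shot('wrist','w4.png'); shot('side','s4.png')
c=ctrl.calibration('wrist');T=wristT(s); x=np.array([np.cos(.106),np.sin(.106)])
for k in (-33,30): print(proj(c,[*(np.array([567,180])+k*x),80],T))"
```

```text
t 6.55 pos [568.7 181.4 245.2] yaw -1.469 down [ 0.005  0.002 -1.   ] F [-0.3  0.2 -1.5] T [-0.    0.07  0.  ] w 85.6 q [-0.44  0.54  0.14  1.66 -0.09  0.94 -1.74]
[320.45206837 219.59137604]
[320.2850658  157.67284568]
```

View pics/w4.png

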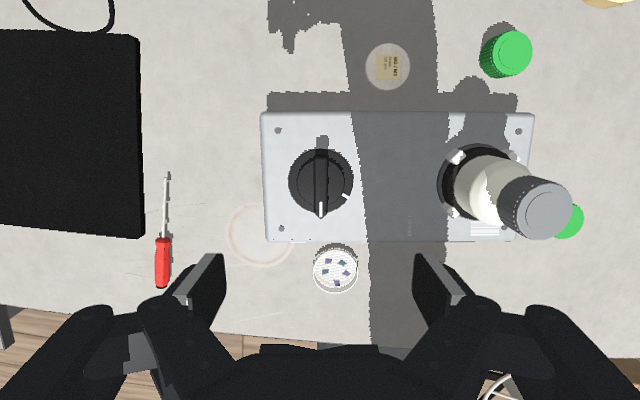

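```bash
python3 -c "
from h import *
s=ctrl.read_state(); c=ctrl.calibration('wrist');T=wristT(s)
print(atz(c,(544,210),166,T))
print([(np.round(d['centre'],0),d['conf']) for d in ctrl.spot_in('cap_centre','wrist')])"
```

```text
[584.89197526  14.83125005 166.        ]
[(array([ 540., -136.,   32.]), 0.79), (array([724.,  -5.,  27.]), 0.61)]
```

Call:
{"method": "arm_command", "body": {
  "series": [
    [1,0.4,-3.4,0,0,0,0],
    [1,0.4,-3.4,0,0,0,0],
    [1,0.4,-3.4,0,0,0,0],
    [1,0.4,-3.4,0,0,0,0],
    [1,0,-3.4,0,0,0,0],
    [1,0,0,0,0,0,0],
    [1,0,0,0,0,0,0]
  ]
}}

```text
clock: 7.28
eef_pos: [582.5, 7.5, 240.5]
tool_rot: [0.244, 1.567, -2.801]
force: [-1.0, 1.1, -0.4]
width: 85.3
```

```bash
python3 -c "
from h import *
st(); s,im=shot('wrist','w5.png'); c=ctrl.calibration('wrist');T=wristT(s)
print(proj(c,[584.5,11.5,166],T),proj(c,[561.5,11.5,166],T),proj(c,[584.5,34.5,166],T))"
```

```text
t 7.28 pos [582.5   7.5 240.5] yaw -1.475 down [-0.004 -0.001 -1.   ] F [-1.   1.1 -0.4] T [0.05 0.04 0.01] w 85.3 q [-0.16  0.53  0.15  1.7  -0.09  0.93 -1.45]
[313.49713654 209.10241142] [310.62508339 239.02786439] [281.23572738 206.13478854]
```

View pics/w5.png

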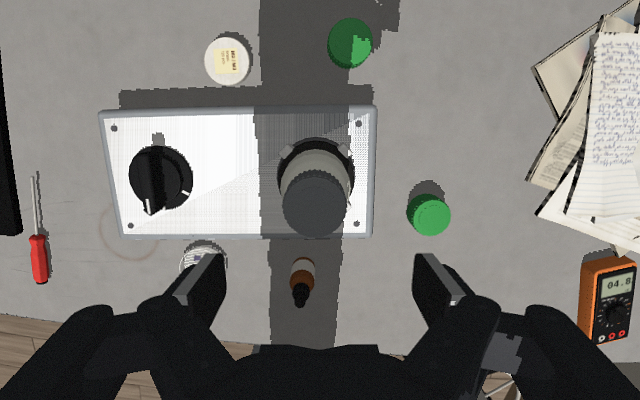

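```bash
python3 -c "
from h import *
s=ctrl.read_state(); c=ctrl.calibration('wrist');T=wristT(s)
print(atz(c,(316,203.5),166,T))
a=cv2.imread('pics/w5.png')[150:250,260:370]; cv2.imwrite('pics/w5c.png',cv2.resize(cv2.convertScaleAbs(a,alpha=2),None,fx=5.5,fy=5.5,interpolation=cv2.INTER_CUBIC))"
```

```text
[588.94963496  12.84101034 166.        ]
```

View pics/w5c.png

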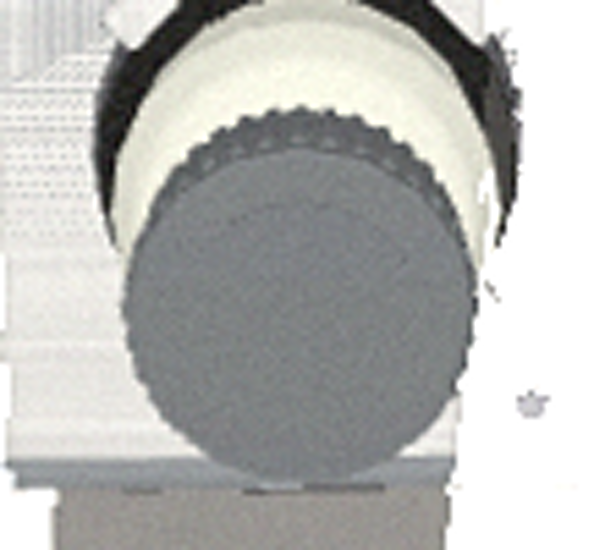

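Call:
{"method": "arm_command", "body": {
  "series": [
    [1,0.2,0.4,-1.6,0,0,0],
    [1,0,0,-2,0,0,0],
    [1,0,0,-2,0,0,0],
    [1,0,0,-2,0,0,0],
    [1,0,0,-2,0,0,0],
    [1,0,0,-1,0,0,0],
    [1,0,0,0,0,0,0],
    [1,0,0,0,0,0,0]
  ]
}}

```text
clock: 8.0
eef_pos: [585.3, 15.7, 135.8]
tool_rot: [-0.354, 1.569, 2.891]
force: [0.0, -1.1, 0.2]
width: 85.7
```

```bash
python3 -c "
from h import *
st(); s,im=shot('side','s6.png'); cv2.imwrite('pics/s6c.png',cv2.resize(im[90:290,230:430],None,fx=3,fy=3,interpolation=cv2.INTER_CUBIC))"
```

```text
t 8.0 pos [585.3  15.7 135.8] yaw -1.468 down [-0.001  0.    -1.   ] F [ 0.  -1.1  0.2] T [-0.05  0.01 -0.01] w 85.7 q [-0.15  0.66  0.12  1.79 -0.11  0.7  -1.44]
```

View pics/s6c.png

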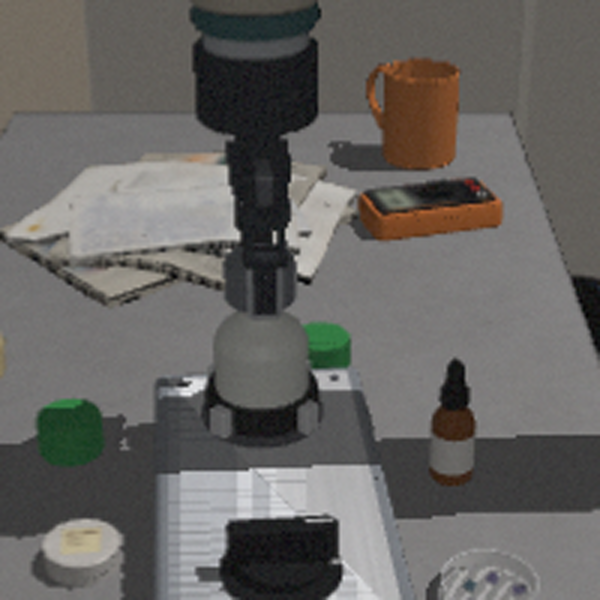

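Call:
{"method": "arm_command", "body": {
  "series": [
    [1,0,-0.3,-0.1,0,0,0],
    [0.8,0,0,0,0,0,0],
    [0.65,0,0,0,0,0,0],
    [0.6,0,0,0,0,0,0]
  ]
}}

```text
clock: 8.38
eef_pos: [586.0, 11.4, 136.0]
tool_rot: [3.134, 1.57, 0.093]
force: [0.1, 0.1, -0.2]
width: 52.2
```

```bash
python3 -c "
from h import *
st(); s,im=shot('wrist','w7.png')"
```

```text
t 8.38 pos [586.   11.4 136. ] yaw -1.47 down [ 0.001  0.    -1.   ] F [ 0.1  0.1 -0.2] T [-0.01  0.01  0.01] w 52.2 q [-0.14  0.66  0.12  1.79 -0.11  0.69 -1.43]
```

View pics/w7.png

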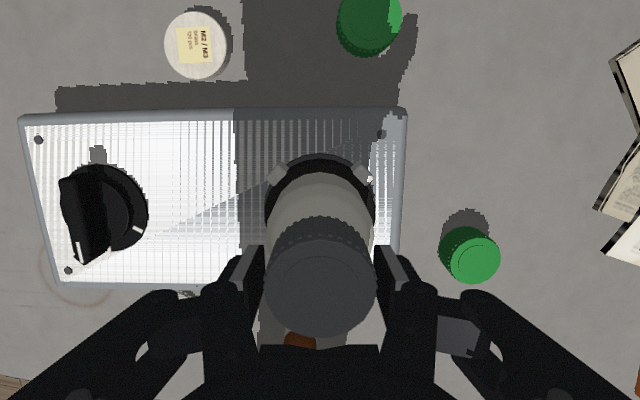

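Call:
{"method": "arm_command", "body": {
  "series": [
    [0.5,0,0,0,0,0,0],
    [0,0,0,0,0,0,0],
    [0,0,0,0,0,0,0],
    [0,0,0,0,0,0,0],
    [0,0,0,0,0,0,0]
  ]
}}

```text
clock: 8.85
eef_pos: [585.9, 11.4, 136.0]
tool_rot: [2.985, 1.57, -0.056]
force: [-1.8, -0.3, 5.7]
width: 45.3
```

```bash
python3 -c "
from h import *
st(); s,im=shot('side','s8.png'); cv2.imwrite('pics/s8c.png',cv2.resize(im[130:250,270:370],None,fx=5,fy=5,interpolation=cv2.INTER_CUBIC))"
```

```text
t 8.85 pos [585.9  11.4 136. ] yaw -1.469 down [ 0.001 -0.    -1.   ] F [-1.8 -0.3  5.7] T [-0.11  0.25 -0.02] w 45.3 q [-0.14  0.66  0.12  1.79 -0.11  0.69 -1.43]
```

View pics/s8c.png

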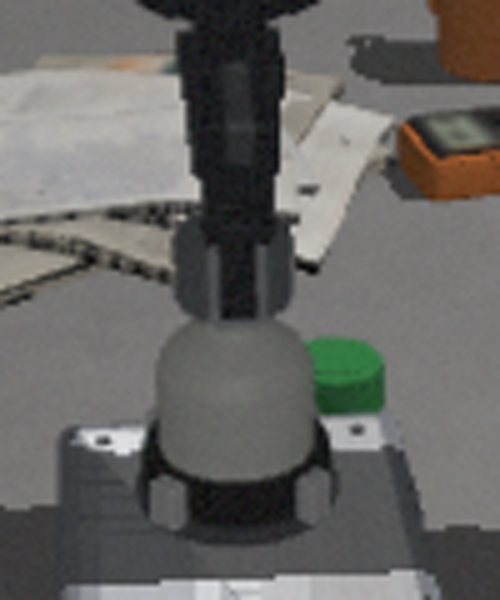

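Call:
{"method": "arm_command", "body": {
  "series": [
    [0,0,0,-0.1,0,0,0],
    [0,0,0,-0.1,0,0,0],
    [0,0,0,-0.1,0,0,0],
    [0,0,0,-0.1,0,0,0],
    [0,0,0,0,0,0,0],
    [0,0,0,0,0,0,0]
  ]
}}

```text
clock: 9.4
eef_pos: [585.9, 11.4, 132.4]
tool_rot: [3.089, 1.57, 0.049]
force: [-1.9, -0.0, 8.8]
width: 45.0
```

```bash
python3 -c "
from h import *
st()"
```

```text
t 9.4 pos [585.9  11.4 132.4] yaw -1.469 down [ 0.001  0.    -1.   ] F [-1.9 -0.   8.8] T [-0.16  0.4  -0.03] w 45.0 q [-0.14  0.66  0.12  1.8  -0.11  0.69 -1.43]
```

Call:
{"method": "arm_command", "body": {
  "series": [
    [0,0,0,-0.1,0,0,0],
    [0,0,0,0,0,0,0],
    [0,0,0,0,0,0,0]
  ]
}}

```text
clock: 9.65
eef_pos: [585.9, 11.4, 131.5]
tool_rot: [3.086, 1.57, 0.046]
force: [-2.2, 0.1, 8.9]
width: 45.2
```

```bash
python3 -c "
from h import *
st()"
```

```text
t 9.65 pos [585.9  11.4 131.5] yaw -1.47 down [ 0.001  0.    -1.   ] F [-2.2  0.1  8.9] T [-0.13  0.46 -0.01] w 45.2 q [-0.14  0.67  0.12  1.8  -0.12  0.68 -1.43]
```

Call:
{"method": "arm_command", "body": {
  "series": [
    [0,0,0,-0.05,0,0,0],
    [0,0,0,0,0,0,0],
    [0,0,0,0,0,0,0]
  ]
}}

```text
clock: 9.9
eef_pos: [585.9, 11.4, 131.1]
tool_rot: [3.087, 1.57, 0.047]
force: [-2.7, -0.6, 9.5]
width: 45.1
```

```bash
python3 -c "
from h import *
st();s,im=shot('side','s9.png'); cv2.imwrite('pics/s9c.png',cv2.resize(im[130:250,270:370],None,fx=5,fy=5,interpolation=cv2.INTER_CUBIC))"
```

```text
t 9.9 pos [585.9  11.4 131.1] yaw -1.469 down [ 0.001  0.    -1.   ] F [-2.7 -0.6  9.5] T [-0.11  0.52  0.02] w 45.1 q [-0.14  0.67  0.12  1.8  -0.12  0.68 -1.43]
```

View pics/s9c.png

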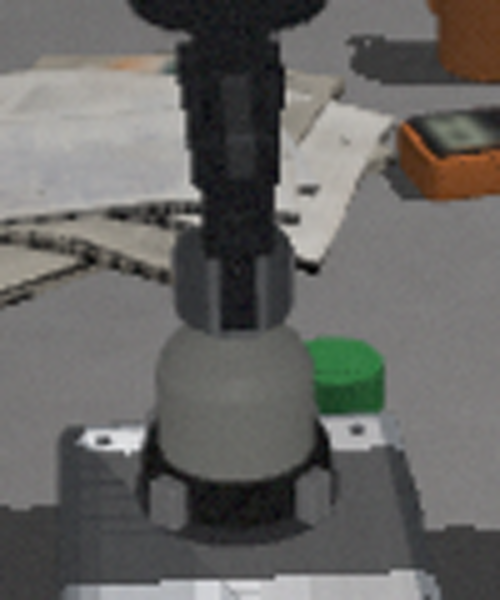

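Pressed about 5 mm at 9.5 N, and the cap moved down with the fingers. Starting the anticlockwise twist.

Call:
{"method": "arm_command", "body": {
  "series": [
    [0,0,0,0,0,0,2],
    [0,0,0,0,0,0,4],
    [0,0,0,0,0,0,4],
    [0,0,0,0,0,0,5],
    [0,0,0,0,0,0,0]
  ]
}}

```text
clock: 10.37
eef_pos: [586.6, 11.5, 131.3]
tool_rot: [2.927, 1.568, 0.152]
force: [-1.1, -0.1, 9.5]
width: 44.7
```

```bash
python3 -c "
from h import *
st()"
```

```text
t 10.37 pos [586.6  11.5 131.3] yaw -1.204 down [ 0.003  0.    -1.   ] F [-1.1 -0.1  9.5] T [-0.05  0.24  0.  ] w 44.7 q [-0.09  0.66  0.04  1.8  -0.04  0.68 -1.23]
```

Call:
{"method": "arm_command", "body": {
  "series": [
    [0,0,0,0,0,0,5],
    [0,0,0,0,0,0,5],
    [0,0,0,0,0,0,5],
    [0,0,0,0,0,0,5],
    [0,0,0,0,0,0,5],
    [0,0,0,0,0,0,5],
    [0,0,0,0,0,0,5],
    [0,0,0,0,0,0,5],
    [0,0,0,0,0,0,5],
    [0,0,0,0,0,0,5],
    [0,0,0,0,0,0,5],
    [0,0,0,0,0,0,5],
    [0,0,0,0,0,0,5],
    [0,0,0,0,0,0,2],
    [0,0,0,0,0,0,0],
    [0,0,0,0,0,0,0]
  ]
}}

```text
clock: 11.7
eef_pos: [587.0, 11.8, 131.4]
tool_rot: [1.738, 1.567, 0.129]
force: [-0.7, -0.8, 9.1]
width: 44.9
```

```bash
python3 -c "
from h import *
st();s,im=shot('wrist','w10.png')"
```

```text
t 11.7 pos [587.   11.8 131.4] yaw -0.038 down [ 0.003  0.    -1.   ] F [-0.7 -0.8  9.1] T [ 0.02  0.11 -0.  ] w 44.9 q [ 0.12  0.68 -0.29  1.79  0.28  0.71 -0.36]
```

View pics/w10.png

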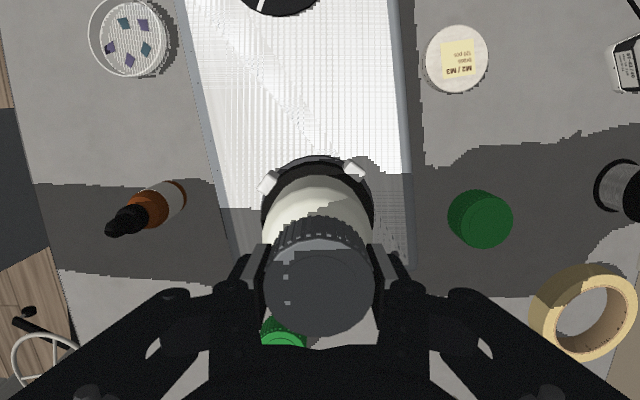

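Call:
{"method": "arm_command", "body": {
  "series": [
    [0,0,0,0.2,0,0,0],
    [0,0,0,0.3,0,0,0],
    [0,0,0,0.3,0,0,0],
    [0,0,0,0.3,0,0,0],
    [0,0,0,0,0,0,0]
  ]
}}

```text
clock: 12.17
eef_pos: [585.6, 11.5, 141.1]
tool_rot: [1.52, 1.571, -0.089]
force: [0.7, 0.5, -0.1]
width: 45.0
```

```bash
python3 -c "
from h import *
st()"
```

```text
t 12.17 pos [585.6  11.5 141.1] yaw -0.038 down [ 0. -0. -1.] F [ 0.7  0.5 -0.1] T [ 0.03  0.   -0.03] w 45.0 q [ 0.12  0.66 -0.3   1.78  0.27  0.74 -0.36]
```

Call:
{"method": "arm_command", "body": {
  "series": [
    [0,0,0,0.6,0,0,0],
    [0,0,0,1,0,0,0],
    [0,0,0,1,0,0,0],
    [0,0,0,1,0,0,0],
    [0,0,0,1,0,0,0],
    [0,0,0,1,0,0,0],
    [0,0,0,0.4,0,0,0],
    [0,0,0,0,0,0,0],
    [0,0,0,0,0,0,0],
    [0,0,0,0,0,0,0],
    [0,0,0,0,0,0,0]
  ]
}}

```text
clock: 13.08
eef_pos: [585.2, 11.5, 200.2]
tool_rot: [-1.501, 1.57, -3.11]
force: [0.1, 0.0, -0.6]
width: 45.2
```

```bash
python3 -c "
from h import *
st();s,im=shot('side','s11.png'); cv2.imwrite('pics/s11c.png',cv2.resize(im[110:310,220:420],None,fx=3,fy=3,interpolation=cv2.INTER_CUBIC))
c=ctrl.calibration('side'); q=lambda P:((proj(c,P)-[220,110])*3).round()
print(q([585,11,151]),q([585,11,201]),q([585,11,231]))"
```

```text
t 13.08 pos [585.2  11.5 200.2] yaw -0.038 down [-0.001 -0.    -1.   ] F [ 0.1  0.  -0.6] T [ 0.   -0.03 -0.01] w 45.2 q [ 0.14  0.59 -0.32  1.73  0.23  0.86 -0.32]
[288. 218.] [286. 147.] [286. 103.]
```

View pics/s11c.png

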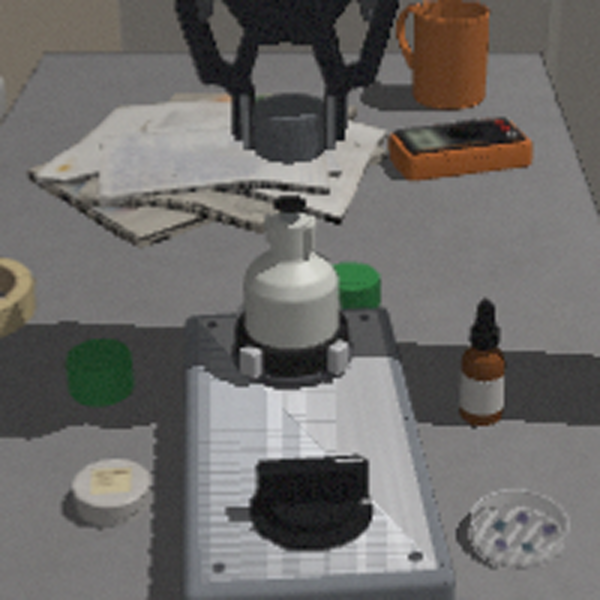

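The crop shows the cap upright in the fingers at (288,130), its underside about 50 mm above the neck top at (290,215). The switch bar points to the front, and the small things are in place.

```bash
python3 -c "
from h import *
st(); print(ctrl.finish_job())"
```

```text
t 13.13 pos [585.2  11.5 200.2] yaw -0.038 down [-0.001 -0.    -1.   ] F [-0.6 -0.9 -0.3] T [ 0.04  0.03 -0.06] w 45.0 q [ 0.14  0.59 -0.32  1.73  0.23  0.86 -0.32]
the job is handed in; nothing more can be done
None
```

The job is handed in at about 13 s; `finish_job` gives no verdict. I turned the switch 60° clockwise to off. Then I pressed the grey cap down about 5 mm (about 9.5 N), twisted it about 82° anticlockwise and lifted it off.

**Last checks:**
- **Cap:** it is held at 45 mm opening and upright, within a few mm of the bottle's axis. There is about 5 cm of air under it, and almost no outside force on the tool (about 1 N).
- **Switch:** the side picture shows the bar pointing to the machine's front.
- **Bystanders:** the dropper bottle, dish and tin stand where they were, judged by eye from the side picture.

**Disagreements:**
- **Detector:** the trained network mostly reported the two green look-alike caps. I chose the grey one from the pictures and the mixer's pose.
- **Cap position:** separate estimates of the cap's y ranged from 9.5 to 16 mm. I used about 11.5 mm, and the fingers closed centred on the cap.
- **Tool position:** before gripping the cap, the tool settled about 4 mm off in y because an earlier reading was taken before the arm had settled. I corrected this before closing.

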